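# Seat the coconut grater's drum in its saddles and snap the keeper down

### The arm

A 6-joint arm with a two-finger parallel gripper is mounted at the origin on the work surface. World frame = base frame: x ahead of the robot, y to its left, z up, the work surface at z = 0. Lengths are in m, angles in rad, forces in N, time in s.
With the tool pointing down it reaches from about 0.25 to 0.725 m from the base axis. Payload 4 kg.
Tool frame: the origin (TCP) lies at the very end of the fingers, on their centre line; the grasp point (between the pads) lies 19 mm behind it; z points along the fingers, y is the line along which they close (so a half turn about z gives the same grasp; the last joint's range is limited). The gripper opens to 85 mm and grips with 20 to 120 N. Pads are 22 mm wide; open, the fingers measure 114 mm over their backs; the gripper's body (76 mm by 85 mm) begins 54 mm behind the grasp point. The pads swing forward as they close: fully open they stand 13 mm farther back than shut.
Start: joints at [1.298, 0.241, 0.005, 1.335, 0, 1.571], TCP at [0.135, 0.482, 0.231] pointing down, gripper open.
Joint ranges: [-2.72, 2.72], [-1.05, 1.87], [-1.09, 1.28], [-1.99, 2.15], [-1.42, 1.44], [-3.14, 3.14]. Speed limits (rad/s): [2.79, 2.79, 3.14, 3.14, 3.14, 3.14].

### API

Orientations are given as a unit quaternion [x, y, z, w].
In Python, from workcell import monitor, viewer, job gives the robot as it stands.
- The arm moves only by the tool arm_command, never from a script. Its argument "increments" is a list of rows, each an object of numbers: "dx", "dy", "dz": the shift along the tool's x, y, z in cm; "wx", "wy", "wz": the turn, a rotation vector about the tool's x, y, z in rad; "grip": the finger opening in cm, from 0 to 8.54. In form: [{"dx": .., "dy": .., "dz": .., "wx": .., "wy": .., "wz": .., "grip": ..}, ...]. A call has 1 to 10 rows; each row is the pose to reach, as a shift and turn from the pose commanded when the call began, along the tool's axes at that moment; what a row does not reach only later rows make up. A row lasts 1/10 s, in which the tool goes at most 50 mm and 8.59 degrees, less where a joint would pass 70% of its speed; a pose out of reach is approached as far as the arm can. A call with a gripper value outside its range is refused whole. The fingers move at their own pace and stop on an object; the grip force is fixed at half the most. Time passes only in rows, so rows that repeat a pose let the fingers close. It gives the time, the measured TCP pose, the force, the opening and the grip force at its end, in the units of the state.
- monitor.get_obs(): the state, without advancing time (a new reading comes with each control period).
- viewer.camera(name): name is "scene" or "side" or "wrist"; returns (picture, depth): 400x640x3 uint8, red, green, blue; 400x640 float32, m along the optical axis (not along the pixel's ray), 0 where there is no reading.
- viewer.get_calibration(name): a dict with "fovy" (degrees; the focal length in pixels is half the picture's height over the tangent of half this angle, whatever the lens; pixels are square), "cx", "cy" (the principal point, pixels), "dist_coeffs" ([k1, k2, p1, p2, k3] as OpenCV has them; the pictures are not rectified), "view" (4x4, takes a point from world to camera coordinates). Camera axes: x right, y up, looking along -z (the intrinsics and any distortion apply to the point x, -y, -z); pixel columns grow to the right and rows downward; lengths in m; the calibration is good to about 2 mm. A picture is of the moment at which its call begins: read the wrist's pose just before it. get_calibration takes no time and is no camera call; for the wrist camera it gives the pose at the moment of the call.
- job.job_done(): hands the job in; it is judged then, once.
The state is a dict: "clock": time; "joint_pos": joint angles; "joint_vel": joint speeds; "tau": joint torques, N m; "eef_pos": TCP position; "tool_rot": TCP orientation; "ft_force": force on the tool from outside, world axes, zero at the start; "ft_torque": the same for the moment, N m; "grip_width": finger opening in m; "grasp_force": force on a finger pad.
Only numpy, scipy, OpenCV 4.12 (cv2) and the standard library are available. Lean on these libraries where they do the work, as an engineer would, in place of code of your own. Each camera call takes 0.05 s, during which the arm holds its last target. There are 200 camera calls.

### The job

The washed drum of the coconut grater has been left lying across the two rails of its frame: push it gently along the rails, away from the upright lips at their ends, until you feel both ends of its axle drop into the V-shaped saddles and it lies level; do not force it on against their far walls. Then press the sprung keeper lever down over the axle, without slamming or forcing it, until it snaps and stays down by itself. Leave the other things on the bench where they are.

Things in the scene. Friction and masses are not known exactly. Their poses are not given: they have to be found in the camera images.
- frame: Fixed grater frame on a wooden base 270 x 204 x 12 mm; origin under its middle, x along the rails (push direction, away from the robot), y left, z up. Two aluminium cheeks 12 mm thick at y = +76 and -76 mm; their level rail tops, 110 mm up, run from x = -130 mm (lip 16 mm high) to -6 mm and go on over the saddle bridge, whose V saddles lie 12 to 72 mm ahead of the origin.
- bridge_zone (a point): Fixed point of the frame, at x = 42 mm, 110 mm up: the middle of the saddle bridge's range. Where it is clamped is not measured: see it or feel for it. Its cheeks (12 mm thick, at y = +89 and -89 mm) have a rail flush with the frame's, then a V notch 19 mm deep and 25 mm wide: it slopes down at 45 degrees from 15 mm before the seated axle; its steep far wall rises to 10 mm above the rail.
- drum: Steel grater drum with small bumps, 84 mm diameter, 120 mm long, about 0.65 kg, lying with its axle across both rails, a little skew, 55 to 160 mm short of the saddles, 10 mm play sideways. Origin on the axis at its middle, 118 mm up (12 mm lower when seated); y along the axle to the left. Axle 16 mm thick, from 136 mm right to 130 mm left.
- axle_left (a point): Point on the axle's centre line 76 mm left (+y) of the drum's middle, over the left rail. Further left, at 122 mm, a fixed crank hangs from the axle: 52 mm long with a wooden handle 22 mm thick reaching 50 mm outward.
- axle_right (a point): Point on the axle's centre line 76 mm right (-y) of the drum's middle, over the right rail.
- keeper (a joint): Angle of the keeper lever in rad: 0 raised (at 37 degrees, as found), 0.65 fully down and level over the axle. Sprung upward (5 to 9 N at the tip) until about 0.52, then it snaps down to its rigid stop at 0.65 and stays; let go earlier it springs back up.
- keeper_tip (a point): Middle of the top face of the keeper's thumb plate (32 mm along the lever, 26 wide, 6 thick), 133 mm from the hinge. The lever, 13 mm wide, stands on the frame's right side and reaches from its hinge back towards the robot and up. Raised: plate about 209 mm above the bench; down: 130 mm, and about 31 mm nearer the robot along the frame's x.
- keeper_hinge (a point): Fixed hinge axis of the keeper (axis along the frame's y), 115 mm ahead and 118 mm right of the frame's middle, 123 mm above the bench.
- cobek: Shallow volcanic stone mortar, 210 mm across, 48 mm high, origin at the centre of its underside. Leave alone.
- tub: Orange lidded tub, 124 mm across, 97 mm high, origin at the centre of its underside. Leave alone.
- jar_a: Empty glass jar on the bamboo turntable (which spins freely, 250 mm across, top 28 mm high), 72 mm across, 100 mm high. Leave alone.
- jar_b: The other glass jar on the turntable, same size. Leave alone.

How it is judged:
By the outcome, as a careful person would: the job done as asked, in the order asked, and still so for the second after the job is handed in, with the robot touching nothing.
It also fails if it takes over 48 s, if anything falls off the work surface, if the arm or the gripper's body presses on something with over 40 N, if the wrist force passes 120 N, or if a joint passes its speed limit or range.

## Working session

There is one attempt and no reset: what is moved stays moved. The work goes in short steps, Python scripts to look and compute and a tool call to move; the robot and the scene stay as the last step left them, time stands still between calls to the robot, and variables do not carry over. Pictures are saved under pics/ and viewed, at most 10 in all, crops included, and the job is handed in when it is done.

Besides the shell and the picture viewer there is one more tool, called after "Request:" as a command line: name --argument value ..., lists and objects as JSON in quotes. arm_command: Moves the arm, as the interface text tells. Its arguments: {"type":"object","properties":{"increments":{"type":"array","items":{"type":"object","properties":{"dx":{"type":"number"},"dy":{"type":"number"},"dz":{"type":"number"},"wx":{"type":"number"},"wy":{"type":"number"},"wz":{"type":"number"},"grip":{"type":"number"}}}}},"required":["increments"]}

```bash
mkdir -p pics; cat > h.py <<'E'
import numpy as np, cv2
from workcell import monitor, viewer, job
def shot(n,fn=None):
    cal=viewer.get_calibration(n); im,d=viewer.camera(n)
    if fn: cv2.imwrite('pics/'+fn+'.png',im[:,:,::-1])
    np.savez('/tmp/'+n+'.npz',im=im,d=d); return im,d,cal
def world(d,cal):
    h,w=d.shape; f=h/2/np.tan(np.radians(cal['fovy'])/2)
    K=np.array([[f,0,cal['cx']],[0,f,cal['cy']],[0,0,1.]])
    v,u=np.mgrid[:h,:w]
    p=cv2.undistortPoints(np.stack([u,v],-1).reshape(-1,1,2).astype(np.float64),K,np.array(cal['dist_coeffs'],float)).reshape(h,w,2)
    c=np.stack([p[...,0]*d,-p[...,1]*d,-d,np.ones_like(d)],-1)
    P=(c@np.linalg.inv(np.array(cal['view'])).T)[...,:3]; P[d==0]=np.nan
    return P
E
python3 - <<'E'
from h import *
a,_,c1=shot('scene','s1'); b,_,c2=shot('side','d1'); w,_,c3=shot('wrist','w1')
print(monitor.get_obs())
for c in(c1,c2):print(c)
E
```

```text
{'clock': 0.15, 'joint_pos': array([1.29798984e+00, 2.41227595e-01, 4.05569787e-03, 1.33519159e+00,
       1.65183154e-05, 1.57082331e+00]), 'joint_vel': array([ 2.29735727e-03, -3.90902014e-03,  4.55777920e-03,  8.37644984e-04,
        3.41433621e-05, -6.97021307e-04]), 'tau': array([-4.81227926e-04, -3.72635007e+01,  2.52638304e+01,  1.23241270e-02,
        2.87655348e-05,  1.47101765e-06]), 'eef_pos': array([0.1345875 , 0.48106286, 0.23063202]), 'tool_rot': array([ 1.35993986e-01,  9.90709353e-01, -7.75179583e-04, -1.14723621e-04]), 'ft_force': array([-0.34485373,  0.35997666, -0.6944595 ]), 'ft_torque': array([-0.01633455,  0.00212307, -0.00787086]), 'grasp_force': 0.0, 'grip_width': 0.08542664189957785}
{'fovy': 45.63050975531635, 'cx': 318.58858119525297, 'cy': 196.99959156458686, 'dist_coeffs': array([-0.05263893,  0.        ,  0.        ,  0.        ,  0.        ]), 'view': array([[-0.17227246,  0.98504055,  0.0041613 ,  0.09425392],
       [-0.85713472, -0.1519823 ,  0.49215999,  0.40231217],
       [ 0.48542999,  0.08121882,  0.87049482, -1.95970981],
       [ 0.        ,  0.        ,  0.        ,  1.        ]])}
{'fovy': 50.99713330372249, 'cx': 323.7749524227139, 'cy': 200.801878687736, 'dist_coeffs': array([-0.11159515,  0.        ,  0.        ,  0.        ,  0.        ]), 'view': array([[ 8.48472027e-01, -5.29238878e-01, -1.19574666e-03,
        -4.52715444e-01],
       [ 3.89645738e-01,  6.23145135e-01,  6.78134456e-01,
        -3.14418935e-01],
       [-3.58149995e-01, -5.75844034e-01,  7.34936889e-01,
        -1.26897965e+00],
       [ 0.00000000e+00,  0.00000000e+00,  0.00000000e+00,
         1.00000000e+00]])}
```

View pics/s1.png

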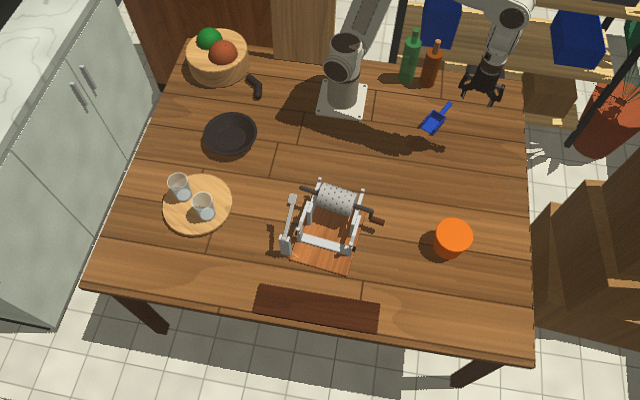

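View pics/d1.png

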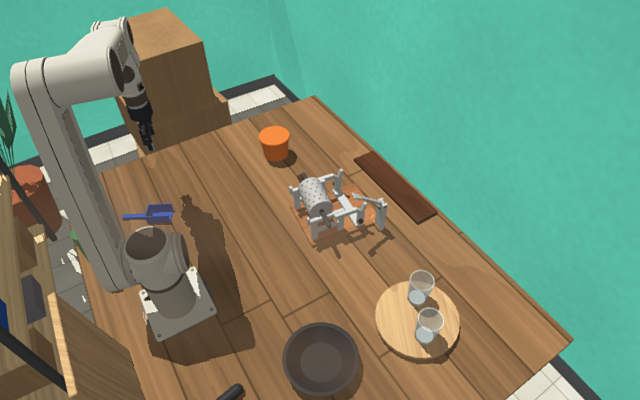

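The scene view shows the frame at about (325,225) with the drum on the robot's side of the rails at (335,197). The raised keeper is on the image left at (290,225). The side view shows the frame at about (335,205). Next I'll measure from the depth.

```bash
python3 - <<'E'
from h import *
S=[]
for n,(u0,v0,u1,v1) in dict(scene=(255,165,400,280),side=(275,150,400,255)).items():
    z=np.load('/tmp/'+n+'.npz'); P=world(z['d'],viewer.get_calibration(n))
    crop=z['im'][v0:v1,u0:u1]; S.append(cv2.resize(crop[:,:,::-1],(780,int(780*(v1-v0)/(u1-u0))))[:600])
    Q=P[v0:v1,u0:u1].reshape(-1,3); C=crop.reshape(-1,3)
    np.savez('/tmp/c_'+n,Q=Q,C=C)
    print(n,'bench z',np.nanmedian(P[...,2][(P[...,2]<.03)&(P[...,2]>-.03)]))
    m=(Q[:,2]>.095)&(Q[:,2]<.23); print(m.sum(),np.nanmin(Q[m],0),np.nanmax(Q[m],0))
    # base plate (reddish wood, z ~ .012)
# topview heightmap
H=np.zeros((300,300))
A=np.concatenate([np.load('/tmp/c_%s.npz'%n)['Q'] for n in('scene','side')])
A=A[np.isfinite(A).all(1)]; m=A[:,2]>.095
c=np.median(A[m],0);print(c)
top=np.zeros((600,600,3),np.uint8)
for n in('scene','side'):
    z=np.load('/tmp/c_%s.npz'%n);Q=z['Q'];o=np.argsort(Q[:,2])
    for q,k in zip(Q[o],z['C'][o]):
        if not np.isfinite(q).all() : continue
        x=int(300-(q[1]-c[1])*1500);y=int(300-(q[0]-c[0])*1500)
        col=cv2.applyColorMap(np.uint8([[np.clip(q[2]/.23*255,0,255)]]),cv2.COLORMAP_JET)[0,0]
        cv2.circle(top,(x,y),2,col.tolist(),-1)
cv2.imwrite('pics/top.png',top)
cv2.imwrite('pics/cs.png',S[0][:600]);cv2.imwrite('pics/cd.png',S[1])
E
```

```text
scene bench z -0.0005617752206368287
1935 [ 0.46349428 -0.10366104  0.09502008] [0.71977171 0.18379187 0.22006643]
side bench z -0.00011523361160759027
1798 [ 0.46044476 -0.10354346  0.09503275] [0.71644187 0.18461728 0.22072409]
[0.55431971 0.02082067 0.13064657]
```

View pics/top.png

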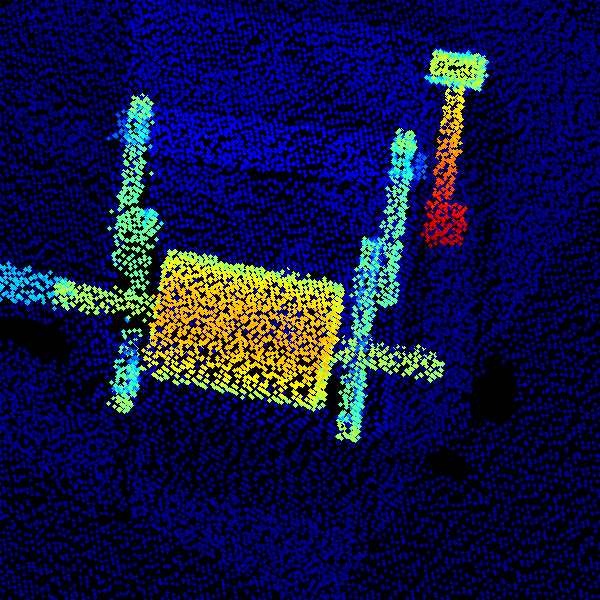

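View pics/cs.png

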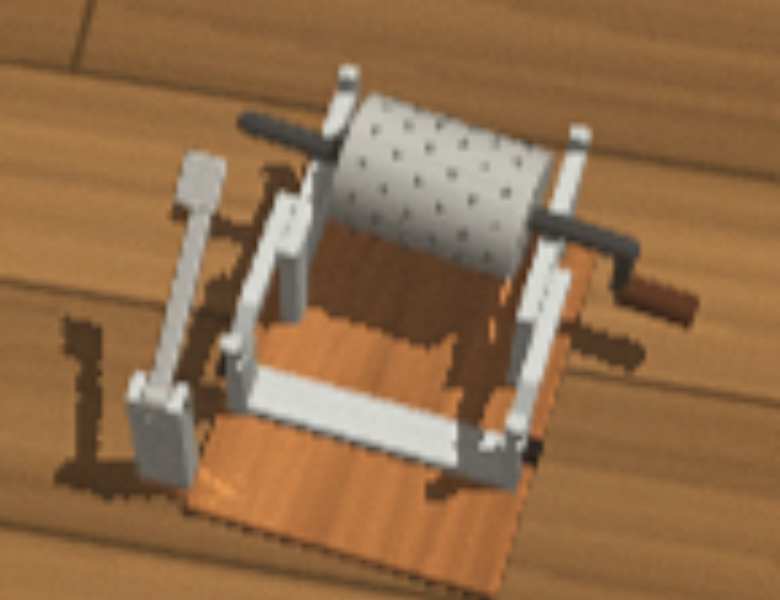

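The height map (up is world +x, left is +y) shows the drum at about (250,325). The rails run from (122,405) and (347,437) up to the bridge ends at (140,100) and (405,135). The keeper plate is at (446,223) and its hinge post at (458,68). Next I'll fit the frame pose.

```bash
cat > fit.py <<'E'
from h import *
from scipy.optimize import minimize
def load(names=('scene','side')):
    A=np.concatenate([np.load('/tmp/c_%s.npz'%n)['Q'] for n in names]); return A[np.isfinite(A).all(1)]
def toF(A,p):
    c,s=np.cos(p[2]),np.sin(p[2]); d=A[:,:2]-p[:2]
    return np.c_[d@[c,s],d@[-s,c],A[:,2]]
def box(v,lo,hi): return np.maximum(np.maximum(lo-v,v-hi),0)
def cost(p,A):
    F=toF(A,p); x,y=F[:,0],F[:,1]; a=abs(y)
    r=np.hypot(box(x,-.130,-.006),box(a,.070,.082)); b=np.hypot(box(x,-.02,.12),box(a,.083,.095))
    k=np.hypot(box(x,-.02,.15),box(-y,.105,.131))
    e=np.minimum(np.minimum(r,b),k); return np.minimum(e,.01).sum()
E
python3 - <<'E'
from fit import *
for names in (('scene',),('side',),('scene','side')):
    A=load(names)
    R=A[(A[:,2]>.100)&(A[:,2]<.114)]
    B=A[(A[:,2]>.007)&(A[:,2]<.017)]
    def tot(p):
        F=toF(B,p); e=np.hypot(box(F[:,0],-.135,.135),box(F[:,1],-.102,.102)); return cost(p,R)+0.5*np.minimum(e,.01).sum()
    best=min((minimize(tot,[x,y,t],method='Nelder-Mead',options=dict(xatol=1e-5,fatol=1e-6,maxiter=600,initial_simplex=[[x,y,t],[x+.02,y,t],[x,y+.02,t],[x,y,t+.06]])) for x in(.57,.6,.63) for y in(.01,.03,.05) for t in(-.15,-.07)),key=lambda r:r.fun)
    p=best.x; print(names,len(R),len(B),best.fun,p)
    F=toF(A,p); x,y,z=F.T
    print(' board extents x',np.percentile(toF(B,p)[:,0],[1,99]),'y',np.percentile(toF(B,p)[:,1],[1,99]))
    for s in(1,-1):
        m=(abs(s*y-.089)<.006)&(z>.07)
        print(' bridge',s,[(round(1000*q),round(1000*np.max(z[m&(abs(x-q)<.0025)],initial=0))) for q in np.arange(-.02,.13,.005)])
        m=(abs(s*y-.076)<.006)&(z>.09)&(z<.14)
        print(' rail',s,[(round(1000*q),round(1000*np.max(z[m&(abs(x-q)<.0025)],initial=0))) for q in np.arange(-.14,.01,.01)])
    # drum
    m=(abs(y)<.06)&(z>.11)&(z<.17)&(x<.0); D=F[m]
    from scipy.optimize import least_squares
    f=lambda q: np.hypot(D[:,0]-q[0]-q[1]*D[:,1],D[:,2]-q[2])-.042
    q=least_squares(f,[-.07,0,.118],loss='soft_l1',f_scale=.001).x
    print(' drum x,slope,z',q,'y range',np.percentile(D[:,1],[.5,99.5]),m.sum())
    m=(y<-.1)&(y>-.14)&(z>.19)&(x<.05); print(' plate',F[m].mean(0),F[m].min(0),F[m].max(0))
    m=(y<-.1)&(y>-.14)&(z>.1)&(x>.08); print(' hinge',F[m].min(0),F[m].max(0))
E
```

```text
('scene',) 490 2473 1.6685836475652263 [ 0.60888439  0.04668907 -0.1255934 ]
 board extents x [-0.17053208  0.13621038] y [-0.19838874  0.18415321]
 bridge 1 [(-20, 112), (-15, 117), (-10, 111), (-5, 113), (0, 113), (5, 115), (10, 112), (15, 111), (20, 112), (25, 113), (30, 116), (35, 113), (40, 110), (45, 103), (50, 96), (55, 79), (60, 118), (65, 121), (70, 124), (75, 0), (80, 0), (85, 0), (90, 0), (95, 0), (100, 0), (105, 0), (110, 0), (115, 0), (120, 0), (125, 0)]
 rail 1 [(-140, 120), (-130, 127), (-120, 105), (-110, 112), (-100, 115), (-90, 113), (-80, 0), (-70, 129), (-60, 123), (-50, 110), (-40, 113), (-30, 115), (-20, 115), (-10, 109), (0, 0), (10, 0)]
 bridge -1 [(-20, 110), (-15, 113), (-10, 111), (-5, 113), (0, 110), (5, 114), (10, 111), (15, 110), (20, 115), (25, 121), (30, 108), (35, 112), (40, 110), (45, 102), (50, 101), (55, 103), (60, 119), (65, 121), (70, 121), (75, 0), (80, 0), (85, 0), (90, 0), (95, 0), (100, 0), (105, 0), (110, 0), (115, 0), (120, 0), (125, 0)]
 rail -1 [(-140, 0), (-130, 126), (-120, 114), (-110, 110), (-100, 110), (-90, 0), (-80, 132), (-70, 111
[... 2671 characters left out ...]
(30, 121), (35, 112), (40, 110), (45, 110), (50, 97), (55, 96), (60, 113), (65, 122), (70, 121), (75, 121), (80, 0), (85, 0), (90, 0), (95, 0), (100, 0), (105, 0), (110, 0), (115, 0), (120, 0), (125, 0)]
 rail -1 [(-140, 0), (-130, 131), (-120, 124), (-110, 111), (-100, 113), (-90, 112), (-80, 128), (-70, 132), (-60, 114), (-50, 117), (-40, 116), (-30, 115), (-20, 112), (-10, 114), (0, 0), (10, 108)]
 drum x,slope,z [-0.07328166  0.06389453  0.11699383] y range [-0.05955725  0.05947158] 1683
 plate [ 0.01835362 -0.12098373  0.2058507 ] [-0.00071625 -0.13510698  0.19076388] [ 0.04278917 -0.10787857  0.22072409]
 hinge [ 0.080441   -0.13623256  0.10000331] [ 0.12910151 -0.10008299  0.1634272 ]
```

```bash
cat > go.py <<'E'
from h import *
from scipy.spatial.transform import Rotation as R
P=np.array([.606,.0467,-.130])
def go(*tg):
    o=monitor.get_obs(); r=R.from_quat(o['tool_rot']); c,s=np.cos(P[2]),np.sin(P[2])
    Rt=R.from_matrix(np.array([[-c,-s,0],[-s,c,0],[0,0,-1.]]))
    d=o['eef_pos']-[*P[:2],0]; print('now frame mm',np.round(1000*np.array([d[0]*c+d[1]*s,-d[0]*s+d[1]*c,d[2]]),1),'t',o['clock'],'F',o['ft_force'].round(2))
    for x,y,z in tg:
        w=np.array([P[0]+c*x-s*y,P[1]+s*x+c*y,z])
        print((x,y,z),'cm',np.round(100*r.inv().apply(w-o['eef_pos']),2),'rot',np.round((r.inv()*Rt).as_rotvec(),3))
E
python3 -c "
from go import *
go((-.150,0,.231),(-.150,0,.098))"
```

```text
now frame mm [-523.7  369.6  230.6] t 0.15 F [-0.34  0.36 -0.69]
(-0.15, 0, 0.231) cm [-4.225e+01 -3.126e+01  1.000e-02] rot [-0.002 -0.    -0.143]
(-0.15, 0, 0.098) cm [-42.25 -31.24  13.31] rot [-0.002 -0.    -0.143]
```

Request:
arm_command --increments '[{"dx":-42.25,"dy":-31.25,"wz":-0.143,"grip":8.54},{"dx":-42.25,"dy":-31.25,"wz":-0.143,"grip":8.54},{"dx":-42.25,"dy":-31.25,"wz":-0.143,"grip":8.54},{"dx":-42.25,"dy":-31.25,"wz":-0.143,"grip":8.54},{"dx":-42.25,"dy":-31.25,"wz":-0.143,"grip":8.54},{"dx":-42.25,"dy":-31.25,"wz":-0.143,"grip":8.54},{"dx":-42.25,"dy":-31.25,"wz":-0.143,"grip":8.54},{"dx":-42.25,"dy":-31.25,"wz":-0.143,"grip":8.54},{"dx":-42.25,"dy":-31.25,"wz":-0.143,"grip":8.54},{"dx":-42.25,"dy":-31.25,"wz":-0.143,"grip":8.54}]'

```text
validation failed for argument at $.in...
```

Request:
arm_command --increments '[{},{},{}]'

```text
validation failed for argument at $.in...
```

```bash
python3 -c "
from go import *
go((-.150,0,.231),(-.150,0,.098))"
```

```text
now frame mm [-523.7  369.6  230.6] t 0.15 F [-0.34  0.36 -0.69]
(-0.15, 0, 0.231) cm [-4.225e+01 -3.126e+01  1.000e-02] rot [-0.002 -0.    -0.143]
(-0.15, 0, 0.098) cm [-42.25 -31.24  13.31] rot [-0.002 -0.    -0.143]
```

Request:
arm_command --increments '[{"dx":-42.25,"dy":-31.25,"dz":0,"wx":0,"wy":0,"wz":-0.143,"grip":8.54},{"dx":-42.25,"dy":-31.25,"dz":0,"wx":0,"wy":0,"wz":-0.143,"grip":8.54},{"dx":-42.25,"dy":-31.25,"dz":0,"wx":0,"wy":0,"wz":-0.143,"grip":8.54},{"dx":-42.25,"dy":-31.25,"dz":0,"wx":0,"wy":0,"wz":-0.143,"grip":8.54},{"dx":-42.25,"dy":-31.25,"dz":0,"wx":0,"wy":0,"wz":-0.143,"grip":8.54},{"dx":-42.25,"dy":-31.25,"dz":0,"wx":0,"wy":0,"wz":-0.143,"grip":8.54},{"dx":-42.25,"dy":-31.25,"dz":0,"wx":0,"wy":0,"wz":-0.143,"grip":8.54},{"dx":-42.25,"dy":-31.25,"dz":0,"wx":0,"wy":0,"wz":-0.143,"grip":8.54},{"dx":-42.25,"dy":-31.25,"dz":0,"wx":0,"wy":0,"wz":-0.143,"grip":8.54},{"dx":-42.25,"dy":-31.25,"dz":0,"wx":0,"wy":0,"wz":-0.143,"grip":8.54}]'

```text
clock: 1.15
eef_pos: [0.4414, 0.0863, 0.2312]
tool_rot: [0.065, 0.998, 0.0, -0.0]
ft_force: [0.1, 0.8, -0.6]
grip_width: 0.0853
grasp_force: 0.0
```

Request:
arm_command --increments '[{"dx":0,"dy":0,"dz":0,"wx":0,"wy":0,"wz":0,"grip":8.54},{"dx":0,"dy":0,"dz":0,"wx":0,"wy":0,"wz":0,"grip":8.54}]'

```text
clock: 1.35
eef_pos: [0.4406, 0.0872, 0.2308]
tool_rot: [0.067, 0.998, 0.0, -0.001]
ft_force: [-0.6, -0.2, 0.5]
grip_width: 0.0855
grasp_force: 0.0
```

```bash
python3 -c "
from go import *
go((-.150,0,.098))"
```

```text
now frame mm [-169.3   18.8  230.8] t 1.35 F [-0.64 -0.19  0.48]
(-0.15, 0, 0.098) cm [-1.95 -1.87 13.27] rot [-0.    -0.002 -0.003]
```

Request:
arm_command --increments '[{"dx":-1.95,"dy":-1.87,"dz":4,"wx":0,"wy":0,"wz":0,"grip":8.54},{"dx":-1.95,"dy":-1.87,"dz":8,"wx":0,"wy":0,"wz":0,"grip":8.54},{"dx":-1.95,"dy":-1.87,"dz":11,"wx":0,"wy":0,"wz":0,"grip":8.54},{"dx":-1.95,"dy":-1.87,"dz":13.2,"wx":0,"wy":0,"wz":0,"grip":8.54},{"dx":-1.95,"dy":-1.87,"dz":13.2,"wx":0,"wy":0,"wz":0,"grip":8.54},{"dx":-1.95,"dy":-1.87,"dz":13.2,"wx":0,"wy":0,"wz":0,"grip":8.54}]'

```text
clock: 1.95
eef_pos: [0.4569, 0.0685, 0.0996]
tool_rot: [0.064, 0.998, 0.0, -0.0]
ft_force: [-0.3, -0.0, 0.1]
grip_width: 0.0853
grasp_force: 0.0
```

```bash
python3 - <<'E'
from go import *
go((-.120,0,.098))
im,d,c=shot('side'); cv2.imwrite('pics/d2.png',cv2.resize(im[140:260,265:405,::-1],None,fx=5,fy=5))
E
```

```text
now frame mm [-150.7    2.3   99.6] t 1.95 F [-0.33 -0.02  0.14]
(-0.12, 0, 0.098) cm [-3.07 -0.24  0.16] rot [-0.    -0.001  0.003]
```

View pics/d2.png

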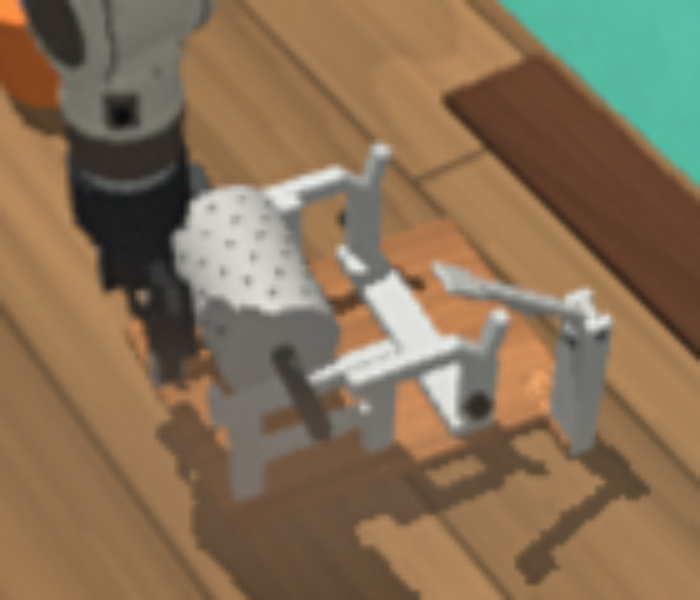

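The crop shows the fingers behind the drum at about (165,350). The V saddles at (365,250) and (480,345) are clear. Now I'll push gently.

Request:
arm_command --increments '[{"dx":-0.5,"dy":-0.2,"dz":0.1,"wx":0,"wy":0,"wz":0,"grip":8.54},{"dx":-1.0,"dy":-0.2,"dz":0.1,"wx":0,"wy":0,"wz":0,"grip":8.54},{"dx":-1.3,"dy":-0.2,"dz":0.1,"wx":0,"wy":0,"wz":0,"grip":8.54},{"dx":-1.6,"dy":-0.2,"dz":0.1,"wx":0,"wy":0,"wz":0,"grip":8.54},{"dx":-1.9,"dy":-0.2,"dz":0.1,"wx":0,"wy":0,"wz":0,"grip":8.54},{"dx":-2.2,"dy":-0.2,"dz":0.1,"wx":0,"wy":0,"wz":0,"grip":8.54},{"dx":-2.5,"dy":-0.2,"dz":0.1,"wx":0,"wy":0,"wz":0,"grip":8.54},{"dx":-2.8,"dy":-0.2,"dz":0.1,"wx":0,"wy":0,"wz":0,"grip":8.54},{"dx":-3.1,"dy":-0.2,"dz":0.1,"wx":0,"wy":0,"wz":0,"grip":8.54},{"dx":-3.4,"dy":-0.2,"dz":0.1,"wx":0,"wy":0,"wz":0,"grip":8.54}]'

```text
clock: 3.0
eef_pos: [0.4902, 0.0609, 0.0979]
tool_rot: [0.065, 0.998, 0.0, -0.001]
ft_force: [-4.2, 0.2, -0.6]
grip_width: 0.0856
grasp_force: 2.1
```

Request:
arm_command --increments '[{"dx":-0.3,"dy":0,"dz":0,"wx":0,"wy":0,"wz":0,"grip":8.54},{"dx":-0.6,"dy":0,"dz":0,"wx":0,"wy":0,"wz":0,"grip":8.54},{"dx":-0.9,"dy":0,"dz":0,"wx":0,"wy":0,"wz":0,"grip":8.54},{"dx":-1.2,"dy":0,"dz":0,"wx":0,"wy":0,"wz":0,"grip":8.54},{"dx":-1.5,"dy":0,"dz":0,"wx":0,"wy":0,"wz":0,"grip":8.54},{"dx":-1.8,"dy":0,"dz":0,"wx":0,"wy":0,"wz":0,"grip":8.54},{"dx":-2.1,"dy":0,"dz":0,"wx":0,"wy":0,"wz":0,"grip":8.54},{"dx":-2.4,"dy":0,"dz":0,"wx":0,"wy":0,"wz":0,"grip":8.54},{"dx":-2.7,"dy":0,"dz":0,"wx":0,"wy":0,"wz":0,"grip":8.54},{"dx":-3.0,"dy":0,"dz":0,"wx":0,"wy":0,"wz":0,"grip":8.54}]'

```text
clock: 4.0
eef_pos: [0.521, 0.0569, 0.0983]
tool_rot: [0.065, 0.998, 0.0, 0.0]
ft_force: [-4.1, 0.8, 0.9]
grip_width: 0.0854
grasp_force: 2.1
```

```bash
cat > drum.py <<'E'
from fit import *
from scipy.optimize import least_squares
from go import go,P
go((-.01,0,.098))
for n in('scene','side'):
    im,d,c=shot(n); Q=world(d,c).reshape(-1,3); Q=Q[np.isfinite(Q).all(1)]; F=toF(Q,P)
    g=im.reshape(-1,3)[np.isfinite(world(d,c).reshape(-1,3)).all(1)].mean(1)
    D=F[(abs(F[:,1])<.057)&(F[:,2]>.085)&(F[:,2]<.166)&(abs(F[:,0])<.12)&(g>75)]
    q0=min((least_squares(lambda q: np.hypot(D[:,0]-q[0]-q[1]*D[:,1],D[:,2]-q[2])-.042,[x,0,.115],loss='soft_l1',f_scale=.0015) for x in(-.08,-.04,0,.04)),key=lambda r:r.cost)
    print(n,len(D),'x,slope,z',q0.x.round(4))
    K=F[(abs(F[:,1]+.118)<.016)&(F[:,2]>.12)&(F[:,0]<.05)&(F[:,0]>-.06)&(g>120)]
    if len(K): t=K[K[:,0]<K[:,0].min()+.03]; print(' keeper end',t.mean(0).round(4),K[:,0].min().round(4),K[:,2].max().round(4))
E
python3 drum.py
```

```text
now frame mm [-85.6  -0.9  98.3] t 4.0 F [-4.11  0.78  0.87]
(-0.01, 0, 0.098) cm [-7.56  0.09  0.03] rot [0. 0. 0.]
scene 850 x,slope,z [-0.0346 -0.0028  0.1176]
 keeper end [ 0.0182 -0.1201  0.2071] 0.0034 0.2227
side 561 x,slope,z [-0.0338 -0.0095  0.1177]
 keeper end [ 0.0137 -0.1215  0.2103] 0.0011 0.2195
```

Request:
arm_command --increments '[{"dx":-0.3,"dy":0,"dz":0,"wx":0,"wy":0,"wz":0,"grip":8.54},{"dx":-0.6,"dy":0,"dz":0,"wx":0,"wy":0,"wz":0,"grip":8.54},{"dx":-0.9,"dy":0,"dz":0,"wx":0,"wy":0,"wz":0,"grip":8.54},{"dx":-1.2,"dy":0,"dz":0,"wx":0,"wy":0,"wz":0,"grip":8.54},{"dx":-1.5,"dy":0,"dz":0,"wx":0,"wy":0,"wz":0,"grip":8.54},{"dx":-1.8,"dy":0,"dz":0,"wx":0,"wy":0,"wz":0,"grip":8.54},{"dx":-2.1,"dy":0,"dz":0,"wx":0,"wy":0,"wz":0,"grip":8.54},{"dx":-2.4,"dy":0,"dz":0,"wx":0,"wy":0,"wz":0,"grip":8.54},{"dx":-2.7,"dy":0,"dz":0,"wx":0,"wy":0,"wz":0,"grip":8.54},{"dx":-3.0,"dy":0,"dz":0,"wx":0,"wy":0,"wz":0,"grip":8.54}]'

```text
clock: 5.1
eef_pos: [0.5508, 0.0531, 0.0983]
tool_rot: [0.065, 0.998, 0.0, 0.0]
ft_force: [-3.7, 1.0, 0.9]
grip_width: 0.0851
grasp_force: 2.0
```

Request:
arm_command --increments '[{"dx":-0.3,"dy":0,"dz":0,"wx":0,"wy":0,"wz":0,"grip":8.54},{"dx":-0.6,"dy":0,"dz":0,"wx":0,"wy":0,"wz":0,"grip":8.54},{"dx":-0.9,"dy":0,"dz":0,"wx":0,"wy":0,"wz":0,"grip":8.54},{"dx":-1.2,"dy":0,"dz":0,"wx":0,"wy":0,"wz":0,"grip":8.54},{"dx":-1.5,"dy":0,"dz":0,"wx":0,"wy":0,"wz":0,"grip":8.54},{"dx":-1.8,"dy":0,"dz":0,"wx":0,"wy":0,"wz":0,"grip":8.54},{"dx":-2.1,"dy":0,"dz":0,"wx":0,"wy":0,"wz":0,"grip":8.54},{"dx":-2.4,"dy":0,"dz":0,"wx":0,"wy":0,"wz":0,"grip":8.54},{"dx":-2.6,"dy":0,"dz":0,"wx":0,"wy":0,"wz":0,"grip":8.54},{"dx":-2.8,"dy":0,"dz":0,"wx":0,"wy":0,"wz":0,"grip":8.54}]'

```text
clock: 6.1
eef_pos: [0.5784, 0.0494, 0.0983]
tool_rot: [0.065, 0.998, 0.0, -0.0]
ft_force: [-4.3, -0.3, 1.4]
grip_width: 0.0856
grasp_force: 2.1
```

```bash
python3 drum.py
```

```text
now frame mm [-27.7  -0.9  98.3] t 6.1 F [-4.26 -0.31  1.43]
(-0.01, 0, 0.098) cm [-1.77  0.09  0.03] rot [ 0. -0.  0.]
scene 891 x,slope,z [0.0233 0.0051 0.1168]
side 500 x,slope,z [ 0.0239 -0.088   0.1177]
```

Request:
arm_command --increments '[{"dx":-0.15,"dy":0,"dz":0,"wx":0,"wy":0,"wz":0,"grip":8.54},{"dx":-0.3,"dy":0,"dz":0,"wx":0,"wy":0,"wz":0,"grip":8.54},{"dx":-0.45,"dy":0,"dz":0,"wx":0,"wy":0,"wz":0,"grip":8.54},{"dx":-0.6,"dy":0,"dz":0,"wx":0,"wy":0,"wz":0,"grip":8.54},{"dx":-0.75,"dy":0,"dz":0,"wx":0,"wy":0,"wz":0,"grip":8.54},{"dx":-0.9,"dy":0,"dz":0,"wx":0,"wy":0,"wz":0,"grip":8.54},{"dx":-1.0,"dy":0,"dz":0,"wx":0,"wy":0,"wz":0,"grip":8.54},{"dx":-1.1,"dy":0,"dz":0,"wx":0,"wy":0,"wz":0,"grip":8.54}]'

```text
clock: 7.0
eef_pos: [0.5892, 0.048, 0.0983]
tool_rot: [0.065, 0.998, 0.0, -0.0]
ft_force: [-3.7, 1.1, 1.3]
grip_width: 0.0854
grasp_force: 2.1
```

Request:
arm_command --increments '[{"dx":-0.1,"dy":0,"dz":0,"wx":0,"wy":0,"wz":0,"grip":8.54},{"dx":-0.2,"dy":0,"dz":0,"wx":0,"wy":0,"wz":0,"grip":8.54},{"dx":-0.3,"dy":0,"dz":0,"wx":0,"wy":0,"wz":0,"grip":8.54}]'

```text
clock: 7.3
eef_pos: [0.5929, 0.0475, 0.0985]
tool_rot: [0.065, 0.998, -0.0, 0.001]
ft_force: [-1.6, -0.1, 0.2]
grip_width: 0.0851
grasp_force: 0.8
```

```bash
python3 drum.py
```

```text
now frame mm [-13.1  -0.9  98.5] t 7.3 F [-1.63 -0.07  0.24]
(-0.01, 0, 0.098) cm [-0.31  0.09  0.05] rot [-0.     0.002 -0.   ]
scene 893 x,slope,z [0.0377 0.0016 0.1164]
side 473 x,slope,z [ 0.0383 -0.0926  0.117 ]
```

Request:
arm_command --increments '[{"dx":-0.1,"dy":0,"dz":0,"wx":0,"wy":0,"wz":0,"grip":8.54},{"dx":-0.2,"dy":0,"dz":0,"wx":0,"wy":0,"wz":0,"grip":8.54}]'

```text
clock: 7.6
eef_pos: [0.595, 0.0473, 0.0986]
tool_rot: [0.065, 0.998, 0.0, 0.001]
ft_force: [-0.0, -0.8, 0.2]
grip_width: 0.0853
grasp_force: 0.0
```

Request:
arm_command --increments '[{"dx":-0.1,"dy":0,"dz":0,"wx":0,"wy":0,"wz":0,"grip":8.54},{"dx":-0.1,"dy":0,"dz":0,"wx":0,"wy":0,"wz":0,"grip":8.54}]'

```text
clock: 7.8
eef_pos: [0.5957, 0.0472, 0.0984]
tool_rot: [0.065, 0.998, 0.0, 0.0]
ft_force: [0.4, -0.5, -0.1]
grip_width: 0.0853
grasp_force: 0.0
```

```bash
python3 drum.py
```

```text
now frame mm [-10.3  -0.8  98.4] t 7.8 F [ 0.42 -0.51 -0.08]
(-0.01, 0, 0.098) cm [-0.03  0.08  0.04] rot [0.    0.001 0.   ]
scene 912 x,slope,z [ 0.051  -0.0024  0.105 ]
side 502 x,slope,z [ 0.0515 -0.038   0.1055]
 keeper end [ 0.0056 -0.1088  0.2171] 0.0056 0.2171
```

The force fell to zero and the drum axis went from z = 0.117 to 0.105 at x = 0.051, so the axle has dropped in. I'll retreat straight up and check that it lies level.

Request:
arm_command --increments '[{"dx":1.0,"dy":0,"dz":0,"wx":0,"wy":0,"wz":0,"grip":8.54},{"dx":2.0,"dy":0,"dz":-1,"wx":0,"wy":0,"wz":0,"grip":8.54},{"dx":2.0,"dy":0,"dz":-5,"wx":0,"wy":0,"wz":0,"grip":8.54},{"dx":2.0,"dy":0,"dz":-10,"wx":0,"wy":0,"wz":0,"grip":8.54},{"dx":2.0,"dy":0,"dz":-15.5,"wx":0,"wy":0,"wz":0,"grip":0},{"dx":2.0,"dy":0,"dz":-15.5,"wx":0,"wy":0,"wz":0,"grip":0},{"dx":2.0,"dy":0,"dz":-15.5,"wx":0,"wy":0,"wz":0,"grip":0}]'

```text
clock: 8.6
eef_pos: [0.5763, 0.05, 0.2566]
tool_rot: [0.065, 0.998, 0.0, 0.003]
ft_force: [0.1, -0.6, -1.1]
grip_width: 0.0439
grasp_force: 0.0
```

```bash
cat >> drum.py <<'E'
    for nm,lo,hi in (('L',.065,.115),('R',-.132,-.065)):
        m=(F[:,1]>lo)&(F[:,1]<hi)&(g<90)&(F[:,2]>.085)&(F[:,2]<.135)&(abs(F[:,0]-q0.x[0])<.012)
        if m.sum(): print(' axle',nm,m.sum(),'x',np.median(F[m,0]).round(4),'ztop',np.percentile(F[m,2],90).round(4))
E
python3 drum.py; python3 - <<'E'
from go import *
go((.019,-.12,.25)); z=np.load('/tmp/side.npz'); cv2.imwrite('pics/d3.png',cv2.resize(z['im'][140:260,265:405,::-1],None,fx=5,fy=5))
E
```

```text
now frame mm [-29.8  -0.5 256.6] t 8.6 F [ 0.11 -0.59 -1.15]
(-0.01, 0, 0.098) cm [-1.89  0.03 15.87] rot [0.001 0.006 0.   ]
scene 912 x,slope,z [ 0.0511 -0.0015  0.1048]
 axle L 67 x 0.0551 ztop 0.1161
 axle R 74 x 0.0549 ztop 0.1148
side 740 x,slope,z [ 0.0518 -0.0206  0.1054]
 keeper end [ 0.0083 -0.1124  0.2149] 0.001 0.2185
 axle L 17 x 0.0482 ztop 0.1155
 axle R 77 x 0.048 ztop 0.1146
now frame mm [-31.6  -1.  252.6] t 8.7 F [ 0.84 -0.39 -0.55]
(0.019, -0.12, 0.25) cm [ -5.06 -11.9    0.26] rot [-0.    -0.001  0.   ]
```

View pics/d3.png

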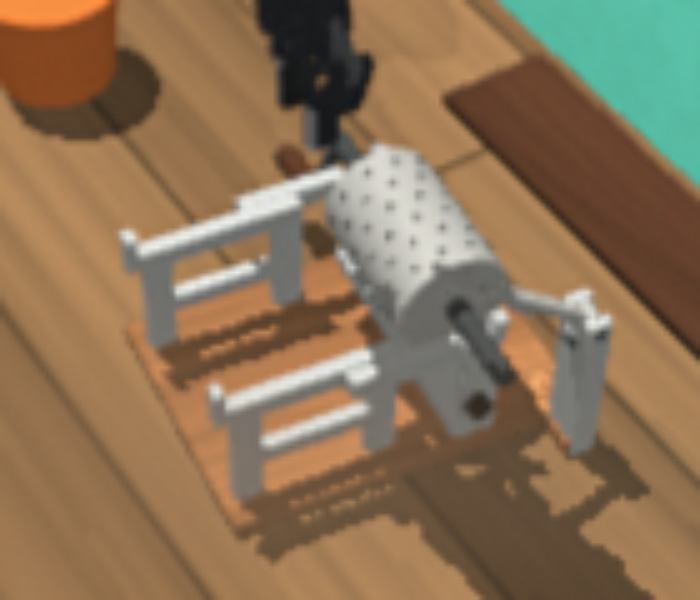

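The drum sits in the saddles at about (420,240), and both axle ends read the same height (top about 0.115 m). Next is the keeper.

Request:
arm_command --increments '[{"dx":-2.0,"dy":-4,"dz":0.2,"wx":0,"wy":0,"wz":0,"grip":0},{"dx":-4.0,"dy":-8,"dz":0.2,"wx":0,"wy":0,"wz":0,"grip":0},{"dx":-5.0,"dy":-11,"dz":0.2,"wx":0,"wy":0,"wz":0,"grip":0},{"dx":-5.05,"dy":-11.9,"dz":0.2,"wx":0,"wy":0,"wz":0,"grip":0},{"dx":-5.05,"dy":-11.9,"dz":0.2,"wx":0,"wy":0,"wz":0,"grip":0},{"dx":-5.05,"dy":-11.9,"dz":0.2,"wx":0,"wy":0,"wz":0,"grip":0}]'

```text
clock: 9.3
eef_pos: [0.6091, -0.0739, 0.2501]
tool_rot: [0.065, 0.998, 0.0, -0.001]
ft_force: [0.1, 0.6, 0.7]
grip_width: -0.0001
grasp_force: 0.0
```

```bash
python3 - <<'E'
from go import *
go((.019,-.12,.222))
im,d,c=shot('wrist','w2')
E
```

```text
now frame mm [  18.7 -119.1  250.1] t 9.3 F [0.07 0.56 0.68]
(0.019, -0.12, 0.222) cm [-0.04 -0.09  2.81] rot [ 0.001 -0.003  0.001]
```

View pics/w2.png

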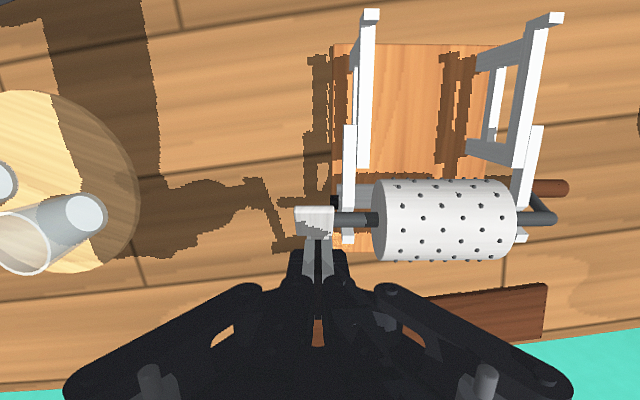

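The wrist view shows the plate at about (313,222), in line with the closed fingertips at (317,270). I'll measure the plate from the wrist depth image.

```bash
python3 - <<'E'
from fit import *
from go import go,P
z=np.load('/tmp/wrist.npz'); W=world(z['d'],viewer.get_calibration('wrist'))[208:237,297:332].reshape(-1,3)
F=toF(W,P); F=F[(F[:,2]>.18)&(F[:,2]<.23)]; print(len(F),np.percentile(F,[2,50,98],axis=0).round(4))
A=np.c_[F[:,0],np.ones(len(F))]; print(np.linalg.lstsq(A,F[:,2],rcond=None)[0])
hx,hz=.115,.123
for th in(0,.1,.2,.3,.4,.5,.55,.6,.65):
    a=.70-th; C=np.array([hx-.1332*np.cos(a),hz+.1332*np.sin(a)]); print(th,'TCP',(C+[.007,0]).round(4), 'corner z +', round(.004*np.tan(.646-th),4))
E
```

```text
996 [[ 0.0037 -0.1316  0.1998]
 [ 0.0147 -0.1206  0.2117]
 [ 0.0292 -0.1096  0.2185]]
[-0.712334    0.22162286]
0 TCP [0.0201 0.2088] corner z + 0.003
0.1 TCP [0.0121 0.1982] corner z + 0.0024
0.2 TCP [0.0051 0.1869] corner z + 0.0019
0.3 TCP [-0.0007  0.1749] corner z + 0.0014
0.4 TCP [-0.0053  0.1624] corner z + 0.001
0.5 TCP [-0.0085  0.1495] corner z + 0.0006
0.55 TCP [-0.0097  0.1429] corner z + 0.0004
0.6 TCP [-0.0105  0.1363] corner z + 0.0002
0.65 TCP [-0.011   0.1297] corner z + -0.0
```

Request:
arm_command --increments '[{"dx":0,"dy":-0.14,"dz":1.5,"wx":0,"wy":0,"wz":0,"grip":0},{"dx":0,"dy":-0.14,"dz":2.8,"wx":0,"wy":0,"wz":0,"grip":0},{"dx":0,"dy":-0.14,"dz":3.2,"wx":0,"wy":0,"wz":0,"grip":0},{"dx":0,"dy":-0.14,"dz":3.5,"wx":0,"wy":0,"wz":0,"grip":0},{"dx":0.1,"dy":-0.14,"dz":3.75,"wx":0,"wy":0,"wz":0,"grip":0},{"dx":0.2,"dy":-0.14,"dz":4.0,"wx":0,"wy":0,"wz":0,"grip":0},{"dx":0.2,"dy":-0.14,"dz":4.0,"wx":0,"wy":0,"wz":0,"grip":0}]'

```text
clock: 10.05
eef_pos: [0.6093, -0.0753, 0.2138]
tool_rot: [0.065, 0.998, 0.0, 0.003]
ft_force: [2.0, 1.6, 6.3]
grip_width: 0.0002
grasp_force: 2.9
```

```bash
python3 -c "
from go import *
go((.0121,-.1205,.200),(.0051,-.1205,.188),(-.0007,-.1205,.176),(-.0053,-.1205,.163),(-.0085,-.1205,.150))"
```

```text
now frame mm [  19.1 -120.5  213.8] t 10.05 F [2.02 1.6  6.35]
(0.0121, -0.1205, 0.2) cm [0.71 0.   1.38] rot [0.001 0.005 0.001]
(0.0051, -0.1205, 0.188) cm [1.41 0.   2.57] rot [0.001 0.005 0.001]
(-0.0007, -0.1205, 0.176) cm [2.   0.   3.77] rot [0.001 0.005 0.001]
(-0.0053, -0.1205, 0.163) cm [2.47 0.   5.07] rot [0.001 0.005 0.001]
(-0.0085, -0.1205, 0.15) cm [ 2.8  -0.    6.37] rot [0.001 0.005 0.001]
```

Request:
arm_command --increments '[{"dx":0.12,"dy":0,"dz":0.3,"wx":0,"wy":0,"wz":0,"grip":0},{"dx":0.25,"dy":0,"dz":0.6,"wx":0,"wy":0,"wz":0,"grip":0},{"dx":0.4,"dy":0,"dz":0.9,"wx":0,"wy":0,"wz":0,"grip":0},{"dx":0.55,"dy":0,"dz":1.2,"wx":0,"wy":0,"wz":0,"grip":0},{"dx":0.72,"dy":0,"dz":1.5,"wx":0,"wy":0,"wz":0,"grip":0},{"dx":0.9,"dy":0,"dz":1.8,"wx":0,"wy":0,"wz":0,"grip":0},{"dx":1.07,"dy":0,"dz":2.1,"wx":0,"wy":0,"wz":0,"grip":0},{"dx":1.22,"dy":0,"dz":2.4,"wx":0,"wy":0,"wz":0,"grip":0},{"dx":1.38,"dy":0,"dz":2.7,"wx":0,"wy":0,"wz":0,"grip":0},{"dx":1.5,"dy":0,"dz":3.0,"wx":0,"wy":0,"wz":0,"grip":0}]'

```text
clock: 11.05
eef_pos: [0.5938, -0.0737, 0.1838]
tool_rot: [0.065, 0.998, 0.0, 0.002]
ft_force: [-2.5, -0.0, 6.8]
grip_width: -0.0001
grasp_force: 2.6
```

```bash
python3 -c "
from go import *
go((-.0053,-.1205,.163),(-.0085,-.1205,.150))"
```

```text
now frame mm [   3.5 -121.   183.8] t 11.05 F [-2.52 -0.    6.76]
(-0.0053, -0.1205, 0.163) cm [0.89 0.05 2.08] rot [0.    0.004 0.   ]
(-0.0085, -0.1205, 0.15) cm [1.21 0.05 3.38] rot [0.    0.004 0.   ]
```

Request:
arm_command --increments '[{"dx":0.13,"dy":0,"dz":0.3,"wx":0,"wy":0,"wz":0,"grip":0},{"dx":0.26,"dy":0,"dz":0.6,"wx":0,"wy":0,"wz":0,"grip":0},{"dx":0.38,"dy":0,"dz":0.9,"wx":0,"wy":0,"wz":0,"grip":0},{"dx":0.5,"dy":0,"dz":1.2,"wx":0,"wy":0,"wz":0,"grip":0},{"dx":0.6,"dy":0,"dz":1.5,"wx":0,"wy":0,"wz":0,"grip":0},{"dx":0.7,"dy":0,"dz":1.8,"wx":0,"wy":0,"wz":0,"grip":0},{"dx":0.8,"dy":0,"dz":2.1,"wx":0,"wy":0,"wz":0,"grip":0},{"dx":0.88,"dy":0,"dz":2.4,"wx":0,"wy":0,"wz":0,"grip":0},{"dx":0.95,"dy":0,"dz":2.65,"wx":0,"wy":0,"wz":0,"grip":0},{"dx":1.0,"dy":0,"dz":2.9,"wx":0,"wy":0,"wz":0,"grip":0}]'

```text
clock: 12.05
eef_pos: [0.583, -0.0727, 0.1517]
tool_rot: [0.065, 0.998, -0.0, -0.0]
ft_force: [0.5, 0.2, 0.8]
grip_width: 0.0001
grasp_force: 0.2
```

Request:
arm_command --increments '[{"dx":0.04,"dy":0,"dz":0.15,"wx":0,"wy":0,"wz":0,"grip":0},{"dx":0.07,"dy":0,"dz":0.3,"wx":0,"wy":0,"wz":0,"grip":0},{"dx":0.1,"dy":0,"dz":0.45,"wx":0,"wy":0,"wz":0,"grip":0},{"dx":0.12,"dy":0,"dz":0.6,"wx":0,"wy":0,"wz":0,"grip":0}]'

```text
clock: 12.45
eef_pos: [0.5818, -0.0725, 0.1461]
tool_rot: [0.065, 0.998, -0.0, -0.0]
ft_force: [0.4, 0.9, -0.6]
grip_width: -0.0001
grasp_force: 0.0
```

```bash
python3 -c "
from go import *
go((-.0085,-.1205,.140))"
```

```text
now frame mm [  -8.6 -121.3  146.1] t 12.45 F [ 0.38  0.94 -0.63]
(-0.0085, -0.1205, 0.14) cm [-0.01  0.08  0.61] rot [-0. -0.  0.]
```

The force has vanished, so the lever has snapped down ahead of the fingers. I'll retract and check it.

Request:
arm_command --increments '[{"dx":0,"dy":0,"dz":-2,"wx":0,"wy":0,"wz":0,"grip":0},{"dx":0,"dy":0,"dz":-6,"wx":0,"wy":0,"wz":0,"grip":0},{"dx":3,"dy":0,"dz":-10,"wx":0,"wy":0,"wz":0,"grip":0},{"dx":7,"dy":0,"dz":-13,"wx":0,"wy":0,"wz":0,"grip":0},{"dx":11,"dy":0,"dz":-14,"wx":0,"wy":0,"wz":0,"grip":0},{"dx":15,"dy":0,"dz":-14,"wx":0,"wy":0,"wz":0,"grip":0},{"dx":15,"dy":0,"dz":-14,"wx":0,"wy":0,"wz":0,"grip":0},{"dx":15,"dy":0,"dz":-14,"wx":0,"wy":0,"wz":0,"grip":0}]'

```text
clock: 13.25
eef_pos: [0.4328, -0.053, 0.287]
tool_rot: [0.065, 0.998, -0.0, 0.001]
ft_force: [-0.2, -0.1, -0.1]
grip_width: 0.0002
grasp_force: 0.0
```

```bash
python3 drum.py; python3 - <<'E'
from h import *
z=np.load('/tmp/scene.npz'); a=cv2.resize(z['im'][165:280,255:400,::-1],(390,309))
z=np.load('/tmp/side.npz'); b=cv2.resize(z['im'][150:250,275:401,::-1],(390,309))
cv2.imwrite('pics/f.png',np.hstack([a,b]))
E
```

```text
now frame mm [-158.8 -121.3  287. ] t 13.25 F [-0.24 -0.1  -0.11]
(-0.01, 0, 0.098) cm [-14.84  12.13  18.93] rot [-0.     0.002  0.   ]
scene 917 x,slope,z [ 0.051  -0.0076  0.1049]
 keeper end [-0.0147 -0.1213  0.129 ] -0.0296 0.1359
 axle L 66 x 0.0544 ztop 0.1162
 axle R 69 x 0.0555 ztop 0.1171
side 774 x,slope,z [ 0.0517 -0.0048  0.1048]
 keeper end [-0.017  -0.1211  0.1292] -0.0324 0.1355
 axle L 19 x 0.0473 ztop 0.1153
 axle R 56 x 0.0499 ztop 0.1145
```

View pics/f.png

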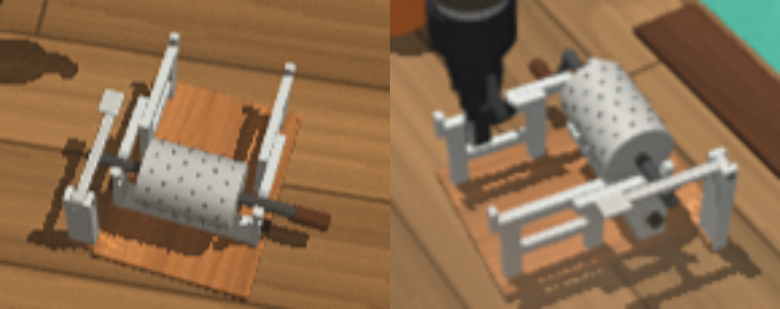

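The plate is at z = 0.129 and x = -0.016, so the keeper is fully down and level over the axle (crop at (110,100) and (615,205)). The drum is still seated and the robot is clear.

```bash
python3 -c "
from workcell import job
print(job.job_done())"
```

```text
the job is handed in; nothing more can be done
None
```

The drum's axle is seated level in both saddles, the keeper lever snapped down and stayed down, the other things on the bench were not touched, and I handed the job in at about 13 s of the 48 s allowed.

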